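Clamp a plaster casting mould in the bench screw press

ROBOT

A 6-joint arm with a two-finger parallel gripper is mounted at the origin on the work surface. World frame = base frame: x ahead of the robot, y to its left, z up, the work surface at z = 0. Lengths are in m, angles in degrees, forces in N, time in s.
With the tool pointing down it reaches from about 0.25 to 0.725 m from the base axis. Payload 9.7 kg.
Tool frame: the origin (TCP) lies midway between the tips of the shut fingers; the grasp point (between the pads) lies 19 mm behind it; z points along the fingers, y is the line along which they close (so a half turn about z gives the same grasp; the last joint's range is limited). The gripper opens to 85 mm and grips with 20 to 120 N. Pads are 22 mm wide; open, the fingers measure 114 mm over their backs; the gripper's body (76 mm by 85 mm) begins 54 mm behind the grasp point. The pads swing forward as they close: fully open they stand 13 mm farther back than shut.
Start: joints at [0, 4.979, 10.078, 95.1, 0, 90], TCP at [0.55, -0, 0.231] pointing down, gripper open.
Joint ranges: [-179.16, 179.16], [-48.56, 103.87], [-65.8, 70.77], [-126.05, 130.52], [-82.76, 87.17], [-180, 180]. Speed limits (degrees/s): [127.2, 127.2, 147.25, 180, 180, 180].

INTERFACE

Orientations are given as [roll, pitch, yaw] about the fixed x, y, z axes, in that order (R = Rz(yaw) Ry(pitch) Rx(roll)).
In Python, from workcell import * gives the robot as it stands.
- The arm moves only by the tool servo_tool, never from a script. Its argument "moves" is a list of rows, each a list of 4 numbers: the shift along the world's x, y, z in cm, then the turn about the world's z in rad. A call has 1 to 20 rows; each row is the pose to reach, as a shift and turn from the pose commanded when the call began; what a row does not reach only later rows make up. A row lasts 1/12 s, in which the tool goes at most 41.7 mm and 7.16 degrees, less where a joint would pass 70% of its speed; a pose out of reach is approached as far as the arm can. A call with a gripper value outside its range is refused whole. "claw" is the closure, from 0 (fully open) to 1 (shut), set as the call begins (left out, the last holds). The fingers move at their own pace and stop on an object; "force" is the grip in N (left out, the last holds). Time passes only in rows, so rows that repeat a pose let the fingers close. It gives the time, the measured TCP pose, the force, the opening and the grip force at its end, in the units of the state.
- get_obs(): the state, without advancing time (a new reading comes with each control period).
- camera(name): name is "scene" or "side" or "wrist"; returns the picture (420x560x3 uint8, red, green, blue); there is no depth.
- get_calibration(name): a dict with "fx", "fy", "cx", "cy" (pixels), "rvec" (rotation vector, rad) and "tvec" (3), from world to camera coordinates, as OpenCV has them; the wrist camera has in their place "tool_from_camera" (4x4, takes a point from camera to tool coordinates, whose origin is the TCP and whose axes are the flange's). Camera axes: x right, y down, z forward; pixel columns grow to the right and rows downward; lengths in m; the calibration is good to about 2 mm. The wrist camera is an equidistant fisheye: a pixel r from the principal point sees the ray r / f radians off the axis. A picture is of the moment at which its call begins: read the wrist's pose just before it. get_calibration takes no time and is no camera call.
- job_done(): hands the job in; it is judged then, once.
The state is a dict: "time": time; "q": joint angles; "qd": joint speeds; "joint_efforts": joint torques, N m; "ee_pos": TCP position; "tcp_rot": TCP orientation; "wrist_force": force on the tool from outside, world axes, zero at the start; "torque": the same for the moment, N m; "opening": finger opening in m; "grasp_force": force on a finger pad.
Only numpy, scipy, OpenCV 4.12 (cv2) and the standard library are available. Lean on these libraries where they do the work, as an engineer would, in place of code of your own. Each camera call takes 0.05 s, during which the arm holds its last target. There are 200 camera calls.

TASK

The closed two-piece plaster mould stands pulled out on the bed of the green screw press: push it gently back until it is flat against the steel stop at the rear of the bed. Then wind the crank clockwise until you feel the pressing plate touch the mould, give it a quarter of a turn more from there, and let go. Plaster cracks, so do not shove the mould or wind well past the quarter turn, and leave the other things on the table where they are.

Things in the scene. Friction and masses are not known exactly. Their poses are not given: they have to be found in the camera images.
- press: Green cast-iron bench screw press, fixed, front towards the robot. Origin on the table (z = 0) under the screw axis; x points from front to rear of the press, y to its left, z up. Base 260 (x -160 to +100) x 200 x 22 mm; two columns 21 mm thick at y = +-82 mm carry the crosshead with the vertical screw and its crank.
- crosshead (a point): Centre of the top face of the crosshead, on the screw axis, 188 mm above the press origin. The crosshead is 44 (x) x 206 (y) x 36 mm. Below it hangs a steel pressing plate 72 (x) x 100 (y) x 12 mm on two springs; its height is not reported. Once it touches, the springs give way and the load on the mould grows by about 210 N per quarter turn.
- crank (a joint): Turn of crank and screw in rad; grows clockwise seen from above, lowering screw, crank and plate by 16 mm per turn. At 0 the crank points along the press's +x (rear); starts within 1.4 rad of that. Drag about 0.7 Nm (9 N at the knob), stays where left; after the plate touches, the torque rises evenly to about 1.25 Nm (17 N at the knob) a quarter turn later. Range -2.2 to 10.4.
- knob_mid (a point): On the axis of the red upright crank knob, 29 mm above its foot, 28 mm below its top. Knob 28 mm thick, 57 mm tall, 75 mm from the screw axis, turns freely on its own pin; the crank arm and hub reach up to 17 mm below this point. It is 268 mm above the press origin at crank 0.
- bed: Plywood bed board let into the base of the press, 232 (x -150 to +82 mm) x 124 x 20 mm, fixed; its height differs from day to day. Origin under the screw axis at the board's underside, axes as the press; top face 20 mm above the origin. At the rear a steel stop bar 118 mm wide, 15 mm high, its front face at x = +65 mm.
- mould_low: Lower half of the cream plaster mould, loose, 130 (x) x 90 (y) x 25 mm, origin at the centre of its underside, which stands on the bed; x towards the rear stop. About 0.33 kg. Against the stop its x in the bed frame is 0. Keyed to the upper half by two small studs.
- mould_top: Upper half of the mould, 130 x 90 x 25 mm, about 0.3 kg, lying keyed on the lower half (two studs 5 mm high), origin at the centre of its underside; pour hole in its top 50 mm in front of the centre, clear of the pressing plate.
- spare_mould: Bystander: another plaster mould, 130 x 100 x 58 mm, origin under its centre.
- bisque_bowl: Bystander: terracotta bowl, 120 mm across, 55 mm high, origin under its centre.
- stamp_box: Bystander: open cardboard box of wooden stamps, 160 x 110 x 45 mm, origin under its centre.
- slip_jar: Bystander: white plastic jar with a blue lid, 90 mm across, 130 mm high, origin under its centre.
- brush_pot: Bystander: blue ceramic pot of brushes, 76 mm across, 160 mm high with its brushes, origin under its centre.
Things that resemble listed ones, but are neither listed nor needed, are in the scene too. There is more than one size of the mould_top; the one meant has the size given above.

How it is judged:
By the outcome, as a careful person would: the job done as asked, in the order asked, and still so for the second after the job is handed in, with the robot touching nothing.
It also fails if it takes over 72 s, if anything falls off the work surface, if the arm or the gripper's body presses on something with over 40 N, if the wrist force passes 120 N, or if a joint passes its speed limit or range.

## Working session

There is one attempt and no reset: what is moved stays moved. The work goes in short steps, Python scripts to look and compute and a tool call to move; the robot and the scene stay as the last step left them, time stands still between calls to the robot, and variables do not carry over. Pictures are saved under pics/ and viewed, at most 10 in all, crops included, and the job is handed in when it is done.

Besides the shell and the picture viewer there is one more tool, called by a JSON object that holds its "name" and its "arguments". servo_tool: Moves the arm, as the interface text tells. Its arguments: {"type":"object","properties":{"moves":{"type":"array","items":{"type":"array","items":{"type":"number"}}},"claw":{"type":"number"},"force":{"type":"number"}},"required":["moves"]}

```bash
mkdir -p pics
python3 - <<'E'
from workcell import *
import cv2
for n in("scene","side"):
    cv2.imwrite(f"pics/{n}0.png",cv2.resize(camera(n)[:,:,::-1],(800,600),interpolation=cv2.INTER_CUBIC)); print(n,get_calibration(n))
print(get_obs())
E
```

```text
scene {'fx': 515.8120806255356, 'fy': 515.8120806255356, 'cx': 277.31546808227387, 'cy': 210.644384213506, 'rvec': array([ 1.96847296,  1.6286869 , -0.58762232]), 'tvec': array([-0.09494296, -0.27958934,  1.76401976])}
side {'fx': 425.7039595102835, 'fy': 425.7039595102835, 'cx': 282.07964684129286, 'cy': 214.4115900980375, 'rvec': array([ 1.96454069, -0.7422085 ,  0.46260342]), 'tvec': array([-0.38046227,  0.3019979 ,  1.01273355])}
{'time': 0.1, 'q': array([2.02872340e-03, 5.00945898e+00, 1.00394011e+01, 9.50990461e+01,
       1.06894643e-03, 9.00005259e+01]), 'qd': array([ 0.00711771, -0.04592812,  0.09520159,  0.10219119, -0.02000844,
       -0.01737872]), 'joint_efforts': array([ 5.47294949e-04, -5.21561801e+01,  4.65652657e+01,  1.59993977e-02,
       -1.19309320e-06, -5.24902489e-06]), 'ee_pos': array([5.49802435e-01, 2.47844921e-05, 2.30643114e-01]), 'tcp_rot': array([-1.79930896e+02, -1.06831141e-03,  9.00015016e+01]), 'wrist_force': array([-0.88515532, -0.41959639, -0.48914974]), 'torque': array([-0.05378776, -0.03060546, -0.01103408]), 'grasp_force': 0.0, 'opening': 0.08554105008465765}
```

View pics/scene0.png

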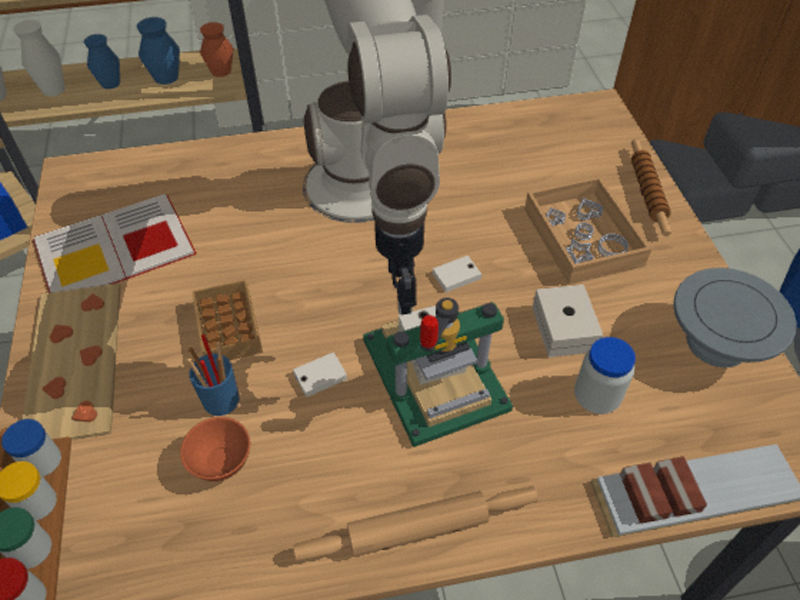

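View pics/side0.png

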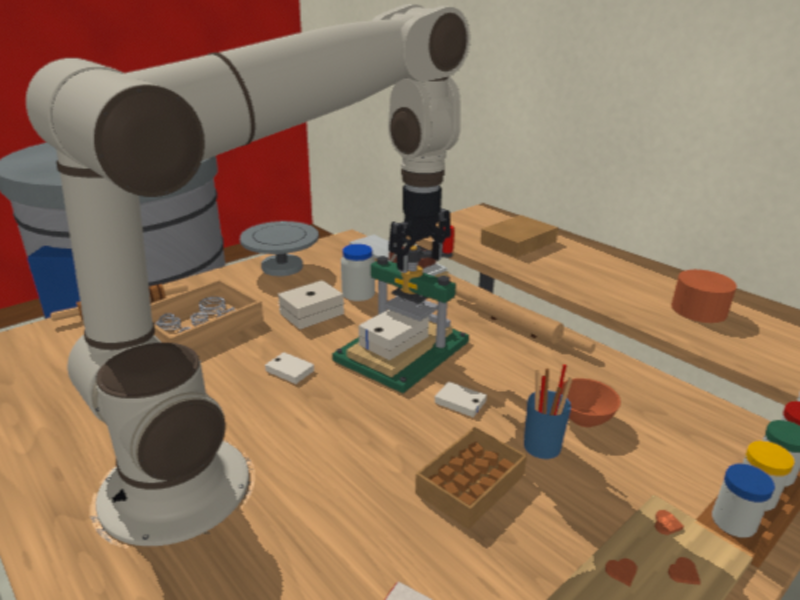

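The scene view shows the press at about (440,370) with the red knob at (428,332). The side view shows the mould on the bed at about (392,335), with the gripper hiding the crank. I'll enlarge both.

Run:
```python
from workcell import *
import cv2
for n,(u,v,w,h) in {"scene":(245,200,120,115),"side":(225,140,120,140)}.items():
    c=camera(n)[v:v+h,u:u+w,::-1]; c=cv2.resize(c,None,fx=5 if n=="scene" else 4.2,fy=5 if n=="scene" else 4.2,interpolation=cv2.INTER_CUBIC)
    cv2.imwrite(f"pics/{n}1.png",c)
```

```text
(no output)
```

View pics/scene1.png

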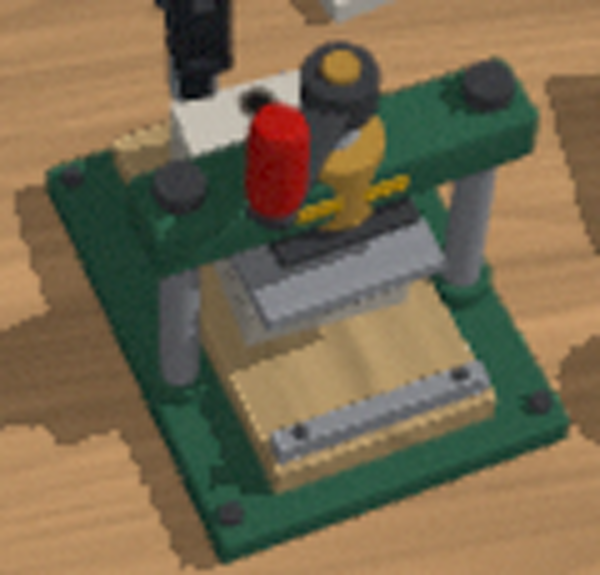

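View pics/side1.png

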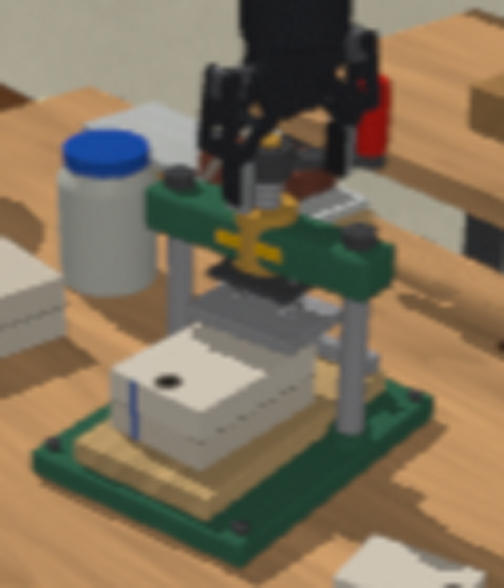

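```bash
cat > fit.py <<'E'
from workcell import *
import cv2,numpy as np
from scipy.optimize import least_squares
K={n:get_calibration(n) for n in("scene","side")}
def proj(n,P):
    k=K[n];M=np.array([[k['fx'],0,k['cx']],[0,k['fy'],k['cy']],[0,0,1]])
    return cv2.projectPoints(np.array(P,float).reshape(-1,1,3),k['rvec'],k['tvec'],M,None)[0][:,0]
CR={"scene":(245,200,5),"side":(225,140,4.2)}
def px(n,c):
    u,v,s=CR[n];return (np.array(c)+.5)/s-.5+[u,v]
def world(p,P):
    x,y,a=p[:3];P=np.atleast_2d(P)
    return np.c_[x+P[:,0]*np.cos(a)-P[:,1]*np.sin(a),y+P[:,0]*np.sin(a)+P[:,1]*np.cos(a),P[:,2]]
def model(p):
    zb=p[3];mx,my,ma=p[4:7];th=p[7]
    m=lambda x,y,z:(mx+x*np.cos(ma)-y*np.sin(ma),my+x*np.sin(ma)+y*np.cos(ma),zb+z)
    k=lambda dz:(.075*np.cos(th),-.075*np.sin(th),.268-.016/6.2832*th+dz)
    return [("scene",(-.16,-.1,.022),(48,178)),("scene",(.1,-.1,0),(222,562)),("scene",(.1,.1,0),(566,437)),
    ("scene",(.022,.103,.188),(537,117)),("scene",(-.022,.103,.188),(508,60)),("scene",(.022,-.103,.152),(160,275)),
    ("side",(-.16,.1,.022),(35,453)),("side",(-.16,-.1,0),(240,565)),("side",(.1,-.1,.022),(433,393)),
    ("side",(-.022,.103,.188),(150,182)),("side",(-.022,-.103,.188),(378,255)),("side",(.022,-.103,.188),(393,246)),
    ("scene",(.082,-.062,zb),(270,460)),("scene",(.082,.062,zb),(492,390)),("side",(-.15,-.062,zb),(210,497)),("side",(-.15,.062,zb),(80,440)),
    ("side",m(-.065,.045,.05),(112,370)),("side",m(-.065,-.045,.05),(203,412)),("side",m(-.065,-.045,0),(203,468)),("side",m(.065,-.045,.05),(315,350)),
    ("scene",m(-.065,-.045,.05),(173,103)),
    ("scene",k(.028),(278,112)),("scene",k(0),(278,163)),("side",k(.028),(375,80)),("side",k(0),(371,118)),("side",k(-.029),(370,157))]
def res(p):
    return np.concatenate([proj(n,world(p,P))[0]-px(n,c) for n,P,c in model(p)])
if __name__=="__main__":
    s=least_squares(res,[.6,0,0,.04,-.05,0,0,0],loss='soft_l1',x_scale=[.1,.1,.1,.01,.01,.01,.1,1])
    for th0 in(0,):
        p=s.x;print(np.round(p,4),s.cost)
    for (n,P,c),r in zip(model(p),res(p).reshape(-1,2)):print(n,np.round(P,3),np.round(r,1))
    np.save("p.npy",p)
    J=s.jac;print(np.round(np.sqrt(np.diag(np.linalg.inv(J.T@J))),4))
    th=p[7];print("knob",world(p,[.075*np.cos(th),-.075*np.sin(th),.268-.00255*th]),"mould front",world(p,[p[4]-.065,p[5],p[3]+.05]))
E
python3 fit.py
```

```text
[ 0.5954  0.0703  0.1971  0.0435 -0.0559  0.0038 -0.0631  0.8363] 27.03286083825743
scene [-0.16  -0.1    0.022] [-1.1 -2.1]
scene [ 0.1 -0.1  0. ] [-0.3  1.7]
scene [0.1 0.1 0. ] [0.6 1.1]
scene [0.022 0.103 0.188] [ 1.5 -0.5]
scene [-0.022  0.103  0.188] [-0.8 -1.9]
scene [ 0.022 -0.103  0.152] [-0.8  2.5]
side [-0.16   0.1    0.022] [-1.7 -0.1]
side [-0.16 -0.1   0.  ] [0.3 2.6]
side [ 0.1   -0.1    0.022] [1.1 1. ]
side [-0.022  0.103  0.188] [-2.4  1.9]
side [-0.022 -0.103  0.188] [-2.7  2.7]
side [ 0.022 -0.103  0.188] [ 1.7 -0.4]
scene [ 0.082 -0.062  0.043] [1.4 2.8]
scene [0.082 0.062 0.043] [1. 1.]
side [-0.15  -0.062  0.043] [-0.7  0.4]
side [-0.15   0.062  0.043] [-1.4 -0.1]
side [-0.118  0.053  0.093] [-0.3 -0.6]
side [-0.124 -0.037  0.093] [-0.1 -0.3]
side [-0.124 -0.037  0.043] [-0.2  0.5]
side [ 0.006 -0.045  0.093] [ 0.4 -1.6]
scene [-0.124 -0.037  0.093] [-0.6 -0.1]
scene [ 0.05  -0.056  0.294] [-0.1  1.8]
scene [ 0.05  -0.056  0.266] [-0.4 -0.7]
side [ 0.05  -0.056  0.294] [-0.3 -0.1]
side [ 0.05  -0.056  0.266] [ 0.2 -0.4]
side [ 0.05  -0.056  0.237] [-0.  -0.9]
[0.0013 0.0011 0.0087 0.0018 0.0027 0.0028 0.0353 0.0295]
knob [[0.65560412 0.02557956 0.26586745]] mould front [[0.47613243 0.05035715 0.09347601]]
```

Run:
```python
from workcell import *
print(get_calibration("wrist"))
```

```text
{'fx': 325.19226210127806, 'fy': 325.19226210127806, 'cx': 282.58810640963054, 'cy': 209.62250092825147, 'tool_from_camera': array([[-2.30706171e-04, -9.63123204e-01, -2.69060664e-01,
         6.74296049e-02],
       [ 9.99999954e-01, -2.75339306e-04,  1.28147730e-04,
         1.76791184e-04],
       [-1.97505029e-04, -2.69060622e-01,  9.63123223e-01,
        -1.42789999e-01],
       [ 0.00000000e+00,  0.00000000e+00,  0.00000000e+00,
         1.00000000e+00]])}
```

{"name": "servo_tool", "arguments": {"moves": [[-2,1,3,-0.12],[-5,2,6,-0.24],[-8,2,7,-0.36],[-11,3,8,-0.48],[-14,3,8,-0.6],[-17,3,8,-0.72],[-17,3,8,-0.84],[-17,3,8,-0.96],[-17,3,8,-1.08],[-17,3,8,-1.2],[-17,3,8,-1.32],[-17,3,8,-1.37],[-17,3,8,-1.37],[-17,3,8,-1.37]], "claw": 0.35}}

```text
time: 1.37
ee_pos: [0.38, 0.03, 0.3112]
tcp_rot: [-180.0, 0.0, 11.6]
wrist_force: [-0.2, 1.2, 0.9]
opening: 0.0554
grasp_force: 0.0
```

Run:
```python
from workcell import *
import cv2
o=get_obs();print(o['time'],o['ee_pos'],o['tcp_rot'],o['q'],o['opening'],o['wrist_force'])
im=camera("wrist");cv2.imwrite("pics/w1.png",cv2.resize(im[:,:,::-1],(800,600),interpolation=cv2.INTER_CUBIC));
import numpy as np;np.savez("w1.npz",p=o['ee_pos'],r=o['tcp_rot'])
for n in("scene","side"):cv2.imwrite(f"pics/{n}_2.png",camera(n)[:,:,::-1])
```

```text
1.3667 [0.37995276 0.03001632 0.31124984] [-1.79998153e+02  2.79781550e-03  1.16231779e+01] [ 4.51588140e+00 -1.49898525e+01  6.63874239e-01  1.05656732e+02
  1.48619991e-03  1.72892704e+02] 0.05542449233920965 [-0.17136482  1.18642675  0.94517056]
```

View pics/w1.png

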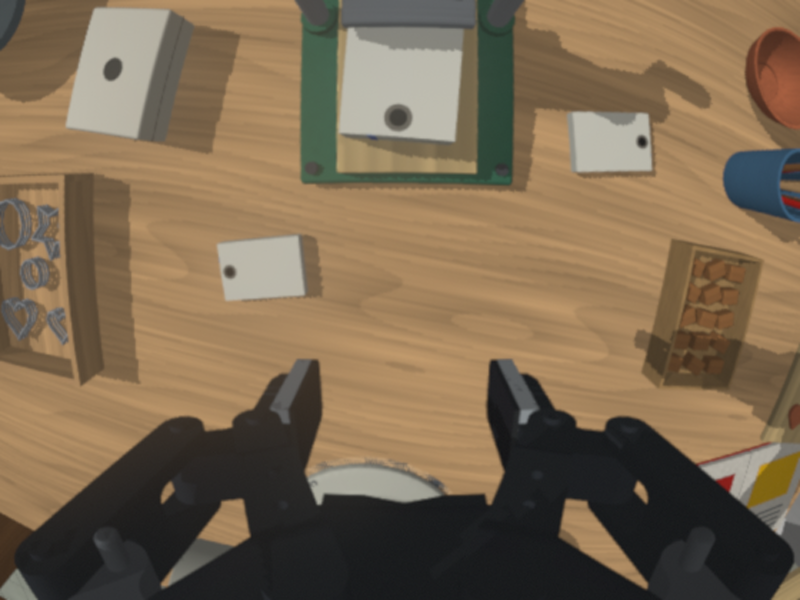

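The wrist view shows the press base's front corners at (302,183) and (511,184). The bed's front corners are at (337,172) and (477,173), and the mould's top front corners at (341,135) and (457,143), slightly skewed. I'll add these to the fit.

```bash
cat > fit2.py <<'E'
import fit; from fit import *
from scipy.spatial.transform import Rotation as R
d=np.load("w1.npz");C=get_calibration("wrist");T=C['tool_from_camera']
Rt=R.from_euler('xyz',d['r'],degrees=True).as_matrix()
def wp(P,pos=d['p'],Rt=Rt):
    c=((P-pos)@Rt-T[:3,3])@T[:3,:3]
    r=np.hypot(c[:,0],c[:,1]);t=np.arctan2(r,c[:,2])
    return np.c_[C['cx']+C['fx']*t*c[:,0]/r,C['cy']+C['fy']*t*c[:,1]/r]
def wm(p):
    zb=p[3];mx,my,ma=p[4:7]
    m=lambda x,y,z:(mx+x*np.cos(ma)-y*np.sin(ma),my+x*np.sin(ma)+y*np.cos(ma),zb+z)
    return [((-.16,.1,.022),(302,180)),((-.16,-.1,.022),(512,180)),((-.15,.062,zb),(337,171)),((-.15,-.062,zb),(477,172)),
     (m(-.065,.045,.05),(341,134)),(m(-.065,-.045,.05),(457,141)),(m(.04,-.045,.05),None),(m(.04,.045,.05),None)]
def wres(p):
    o=[]
    for P,c in wm(p):
        if c: o.append(wp(world(p,P))[0]-((np.array(c)+.5)/1.42857-.5))
    # mould side edges directions: points on edge lines at rows 28
    for i,(a,b) in enumerate((((457,141),(464,28)),((341,134),(348,28)))):
        q=wp(world(p,wm(p)[6+i][0]))[0];a,b=[(np.array(v)+.5)/1.42857-.5 for v in(a,b)]
        n=np.array([-(b-a)[1],(b-a)[0]]);o.append([(q-a)@n/np.linalg.norm(n),0])
    return np.concatenate(o)
s=least_squares(lambda p:np.r_[res(p),2*wres(p)],[.6,.07,.2,.04,-.05,0,0,.8],loss='soft_l1',x_scale=[.1,.1,.1,.01,.01,.01,.1,1])
p=s.x;np.save("p.npy",p)
print(np.round(p,4),s.cost);print(np.round(wres(p).reshape(-1,2),1).tolist());print(np.round(res(p).reshape(-1,2),1).tolist())
th=p[7];print("knob",world(p,[.075*np.cos(th),-.075*np.sin(th),.268-.00255*th]),"mould front",world(p,[p[4]-.065,p[5],p[3]+.05]),"final",world(p,[-.065,0,p[3]+.05]))
E
python3 fit2.py
```

```text
[ 0.5973  0.0705  0.1988  0.0428 -0.0594  0.003  -0.0578  0.848 ] 40.10689451579407
[[-1.5, 1.8], [1.0, 2.5], [-0.4, -0.2], [0.2, -0.4], [-0.5, 0.0], [0.2, -0.1], [-0.1, 0.0], [0.1, 0.0]]
[[-1.0, -1.5], [0.0, 2.4], [0.9, 1.6], [1.8, 0.0], [-0.5, -1.4], [-0.5, 3.2], [-1.2, -0.3], [0.8, 2.3], [1.4, 0.8], [-2.0, 1.7], [-2.3, 2.4], [2.1, -0.6], [1.7, 3.6], [1.3, 1.7], [-0.2, 0.3], [-0.9, -0.1], [-0.4, 0.0], [0.0, 0.2], [-0.1, 1.0], [0.3, -1.2], [-1.4, -0.1], [-0.1, 2.3], [-0.5, -0.2], [0.2, -0.1], [0.6, -0.5], [0.4, -1.0]]
knob [[0.65702433 0.02517176 0.26583755]] mould front [[0.47471085 0.04886288 0.09281556]] final [[0.53356372 0.05768051 0.09281556]]
```

{"name": "servo_tool", "arguments": {"moves": [[0,0,0,0.12],[0,0,0,0.24],[0,0,0,0.36],[0,0,0,0.48],[0,0,0,0.6],[0,0,0,0.72],[0,0,0,0.84],[0,0,0,0.96],[0,0,0,1.08],[0,0,0,1.2],[0,0,0,1.32],[0,0,0,1.44],[0,0,0,1.56],[0,0,0,1.68],[0,0,0,1.8],[0,0,0,1.92],[0,0,0,2.04],[0,0,0,2.16],[0,0,0,2.28],[0,0,0,2.4]]}}

```text
time: 3.18
ee_pos: [0.38, 0.03, 0.3113]
tcp_rot: [-180.0, -0.0, 149.4]
wrist_force: [-0.5, -0.8, -0.3]
opening: 0.0556
grasp_force: 0.0
```

{"name": "servo_tool", "arguments": {"moves": [[1,0,-2,0.12],[2,0,-5,0.24],[3,0.5,-8,0.36],[4,0.8,-11,0.48],[5,1.1,-14,0.6],[5.5,1.1,-17,0.72],[5.5,1.1,-20,0.738],[5.5,1.1,-22.5,0.738],[5.5,1.1,-24.5,0.738],[5.5,1.1,-25.6,0.738],[5.5,1.1,-26.1,0.738],[5.5,1.1,-26.1,0.738],[5.5,1.1,-26.1,0.738]]}}

```text
time: 4.27
ee_pos: [0.4355, 0.041, 0.0513]
tcp_rot: [-180.0, 0.1, -168.7]
wrist_force: [-0.3, 0.2, 0.2]
opening: 0.0558
grasp_force: 0.0
```

Run:
```python
from workcell import *
import cv2
o=get_obs();print(o['q'],o['ee_pos'],o['opening'],o['wrist_force'])
a=cv2.resize(camera("side")[130:290,200:360,::-1],None,fx=3.5,fy=3.5,interpolation=cv2.INTER_CUBIC)
cv2.imwrite("pics/s3.png",a)
```

```text
[ 5.38286608e+00 -1.02490761e+01 -2.45078974e+01  7.56753957e+01
 -1.02744782e-03 -5.92915835e+00] [0.43552566 0.04103276 0.05130311] 0.0557721067569749 [-0.30448489  0.20074097  0.17139789]
```

View pics/s3.png

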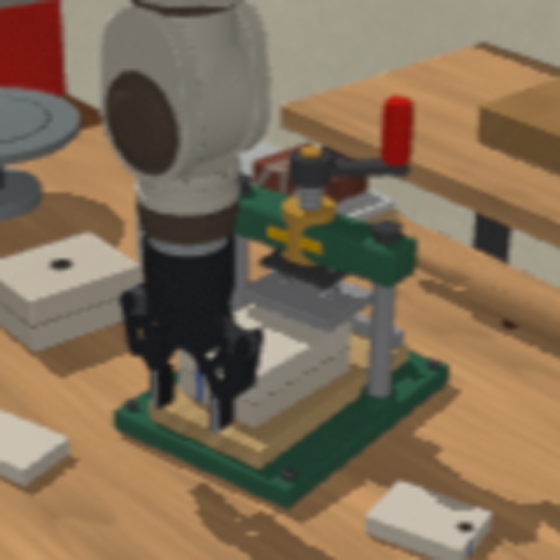

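{"name": "servo_tool", "arguments": {"moves": [[0.3,0.06,0],[0.6,0.12,0],[0.9,0.18,0],[1.2,0.24,0],[1.4,0.28,0],[1.6,0.32,0],[1.8,0.36,0],[2.0,0.4,0],[2.2,0.44,0],[2.4,0.48,0],[2.6,0.52,0],[2.8,0.56,0],[3.0,0.6,0],[3.2,0.64,0],[3.4,0.68,0],[3.6,0.72,0],[3.8,0.76,0],[4.0,0.8,0]]}}

```text
validation failed for argument at $.mo...
```

Rows need four numbers.

{"name": "servo_tool", "arguments": {"moves": [[0.3,0.06,0,0],[0.6,0.12,0,0],[0.9,0.18,0,0],[1.2,0.24,0,0],[1.4,0.28,0,0],[1.6,0.32,0,0],[1.8,0.36,0,0],[2.0,0.4,0,0],[2.2,0.44,0,0],[2.4,0.48,0,0],[2.6,0.52,0,0],[2.8,0.56,0,0],[3.0,0.6,0,0],[3.2,0.64,0,0],[3.4,0.68,0,0],[3.6,0.72,0,0],[3.8,0.76,0,0],[4.0,0.8,0,0]]}}

```text
time: 5.82
ee_pos: [0.4745, 0.0486, 0.0502]
tcp_rot: [-180.0, -0.1, -168.7]
wrist_force: [-3.9, -3.2, 2.8]
opening: 0.0558
grasp_force: 2.4
```

{"name": "servo_tool", "arguments": {"moves": [[0.2,0.04,0,0],[0.4,0.08,0,0],[0.6,0.12,0,0],[0.8,0.16,0,0],[1.0,0.2,0,0],[1.2,0.24,0,0],[1.4,0.28,0,0],[1.6,0.32,0,0],[1.8,0.36,0,0],[2.0,0.4,0,0],[2.2,0.44,0,0],[2.4,0.48,0,0],[2.6,0.52,0,0],[2.8,0.56,0,0],[3.0,0.6,0,0],[3.2,0.64,0,0],[3.4,0.68,0,0],[3.6,0.72,0,0]]}}

```text
time: 7.32
ee_pos: [0.5103, 0.0561, 0.0502]
tcp_rot: [180.0, -0.1, -168.7]
wrist_force: [-5.3, -0.1, 3.5]
opening: 0.0555
grasp_force: 2.8
```

{"name": "servo_tool", "arguments": {"moves": [[0.1,0.02,0,0],[0.2,0.04,0,0],[0.3,0.06,0,0],[0.4,0.08,0,0],[0.5,0.1,0,0]]}}

```text
time: 7.73
ee_pos: [0.5153, 0.0571, 0.0502]
tcp_rot: [180.0, -0.1, -168.7]
wrist_force: [-4.5, -1.0, 3.0]
opening: 0.0553
grasp_force: 2.8
```

{"name": "servo_tool", "arguments": {"moves": [[0.08,0.02,0,0],[0.16,0.03,0,0],[0.24,0.05,0,0],[0.32,0.06,0,0]]}}

```text
time: 8.07
ee_pos: [0.5185, 0.0577, 0.0502]
tcp_rot: [180.0, -0.1, -168.7]
wrist_force: [-4.9, -0.8, 3.1]
opening: 0.0558
grasp_force: 2.8
```

{"name": "servo_tool", "arguments": {"moves": [[0.05,0.01,0,0],[0.1,0.02,0,0],[0.15,0.03,0,0]]}}

```text
time: 8.32
ee_pos: [0.52, 0.058, 0.0502]
tcp_rot: [180.0, -0.1, -168.7]
wrist_force: [-5.3, -1.6, 2.5]
opening: 0.0556
grasp_force: 2.8
```

{"name": "servo_tool", "arguments": {"moves": [[0.05,0.01,0,0],[0.1,0.02,0,0],[0.15,0.03,0,0]]}}

```text
time: 8.57
ee_pos: [0.5205, 0.0581, 0.0501]
tcp_rot: [180.0, -0.2, -168.7]
wrist_force: [-12.2, -2.3, 7.8]
opening: 0.0556
grasp_force: 6.6
```

{"name": "servo_tool", "arguments": {"moves": [[0.05,0.01,0,0],[0.05,0.01,0,0],[0.05,0.01,0,0]]}}

```text
time: 8.82
ee_pos: [0.5205, 0.0581, 0.0501]
tcp_rot: [180.0, -0.3, -168.7]
wrist_force: [-13.7, -3.3, 8.7]
opening: 0.0555
grasp_force: 7.0
```

{"name": "servo_tool", "arguments": {"moves": [[-0.5,-0.1,0,0],[-1.5,-0.3,0,0],[-3,-0.6,0,0],[-4,-0.8,0,0],[-5,-1.0,0,0],[-5,-1.0,2,0],[-5,-1.0,5,0],[-5,-1.0,9,0],[-5,-1.0,13,0],[-5,-1.0,17,0],[-5,-1.0,21,0],[-5,-1.0,25,0],[-4,-1.0,28,0],[-2,-1.3,30,0],[1,-1.6,31,0],[4,-2,31,0],[7,-2.4,31,0],[10,-2.8,31,0],[12,-3.1,31,0],[13.6,-3.3,31,0]]}}

```text
time: 10.48
ee_pos: [0.66, 0.025, 0.3593]
tcp_rot: [180.0, -0.0, -168.7]
wrist_force: [0.2, 0.5, 0.6]
opening: 0.0553
grasp_force: 0.0
```

{"name": "servo_tool", "arguments": {"moves": [[0,0,0,0],[0,0,0,0],[0,0,0,0],[0,0,0,0]], "claw": 0}}

```text
time: 10.82
ee_pos: [0.6577, 0.0256, 0.3616]
tcp_rot: [-180.0, 0.1, -168.7]
wrist_force: [-0.4, -0.1, 0.5]
opening: 0.0855
grasp_force: 0.0
```

Run:
```python
from workcell import *
import cv2,numpy as np
o=get_obs();print(o['time'],o['q'],o['ee_pos'],o['tcp_rot'],o['opening'])
w=camera("wrist");np.savez("w2.npz",p=o['ee_pos'],r=o['tcp_rot'])
s=camera("side")[130:290,200:360]
c=camera("scene")[195:315,240:370]
w=cv2.resize(w,(480,360));b=np.zeros((600,800,3),np.uint8);b[:360,:480]=w;
s=cv2.resize(s[:,:],(320,320));b[:320,480:]=s
b[360:600,:260]=cv2.resize(c,(260,240))
cv2.imwrite("pics/m4.png",b[:,:,::-1])
```

```text
10.8167 [ 2.22992937e+00  3.03167275e+01  5.73817464e+01  1.16985654e+02
  2.12536449e-03 -9.08019712e+00] [0.6577148  0.02562152 0.36155239] [-1.79989574e+02  7.87056158e-02 -1.68689865e+02] 0.08553938004784226
```

View pics/m4.png

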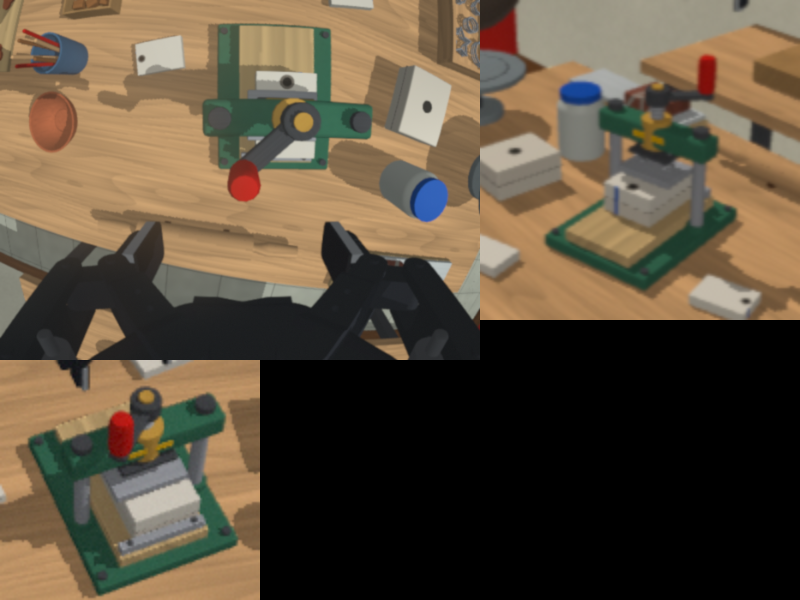

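The wrist view shows the knob's top disc at (244,182) and the hub at (303,122). The side and scene views show the mould square against the stop. I'll compute the knob and axis positions.

Run:
```python
from workcell import *
import numpy as np
from scipy.spatial.transform import Rotation as R
d=np.load("w2.npz");C=get_calibration("wrist");T=C['tool_from_camera'];Rt=R.from_euler('xyz',d['r'],degrees=True).as_matrix()
def at(u,v,z):
    u,v=(u+.5)*560/480-.5-C['cx'],(v+.5)*560/480-.5-C['cy'];r=np.hypot(u,v);t=r/C['fx']
    c=np.array([np.sin(t)*u/r,np.sin(t)*v/r,np.cos(t)])
    w=Rt@T[:3,:3]@c;o=d['p']+Rt@T[:3,3];return o+w*(z-o[2])/w[2]
k=at(244,182,.2937);h=at(303,122,.249)
print(k,h,np.linalg.norm((k-h)[:2]))
for q in((219,119),(359,121)):print("nut",at(*q,.196))
b=k-h;print("angle",11.4-np.degrees(np.arctan2(b[1],b[0])))
```

```text
[0.65057331 0.02493753 0.2937    ] [0.59590544 0.0699086  0.249     ] 0.07078822632407938
nut [ 0.61282232 -0.01017691  0.196     ]
nut [0.57947852 0.14811439 0.196     ]
angle 50.84150557462443
```

{"name": "servo_tool", "arguments": {"moves": [[-0.2,-0.1,-1.5,0],[-0.4,-0.2,-3.5,0],[-0.55,-0.2,-6,0],[-0.55,-0.2,-8.5,0],[-0.55,-0.2,-9.8,0],[-0.55,-0.2,-10.4,0],[-0.55,-0.2,-10.4,0],[-0.55,-0.2,-10.4,0]]}}

```text
time: 11.63
ee_pos: [0.653, 0.0236, 0.2575]
tcp_rot: [-180.0, 0.1, -168.7]
wrist_force: [0.4, 0.3, 0.8]
opening: 0.0855
grasp_force: 0.0
```

{"name": "servo_tool", "arguments": {"moves": [[0,0,0,0],[0,0,0,0],[0,0,0,0],[0,0,0,0],[0,0,0,0],[0,0,0,0],[0,0,0,0],[0,0,0,0]], "claw": 1, "force": 40}}

```text
time: 12.3
ee_pos: [0.6532, 0.0243, 0.257]
tcp_rot: [179.9, 0.1, -168.7]
wrist_force: [-1.5, 4.9, 5.4]
opening: 0.0266
grasp_force: 40.1
```

Run:
```python
from workcell import *
o=get_obs();print(o)
```

```text
{'time': 12.3, 'q': array([ 2.09598383e+00,  2.10413079e+01,  3.20123299e+01,  1.00916433e+02,
        7.42390093e-02, -9.23839457e+00]), 'qd': array([ 0.07872185, -0.03796206,  0.0329215 , -0.10395112, -0.03964269,
       -0.04315071]), 'joint_efforts': array([-3.51848356e+00, -6.51247215e+01,  4.34246457e+01, -4.23036329e-01,
       -1.52004160e+00,  2.61931244e-03]), 'ee_pos': array([0.65323916, 0.02427687, 0.25696327]), 'tcp_rot': array([ 1.79935488e+02,  6.57991335e-02, -1.68665623e+02]), 'wrist_force': array([-1.4615236 ,  4.92459979,  5.39407077]), 'torque': array([ 1.12093084,  0.21567795, -0.00746209]), 'grasp_force': 40.06283773225732, 'opening': 0.02657011345267738}
```

Run:
```python
from fit import *
p=np.load("p.npy")
for z in(.095,.10,.105,.11,.115,.12,.125,.13):print(z,np.round(proj("side",world(p,[[-.036,.05,z],[-.036,-.05,z]])),1).tolist())
import numpy as np
# circle deltas
c=np.array([.5962,.0695]);R=.0745
ph=-38.4
s=np.array([.6532,.0243])
for i in range(1,21):
    a=np.radians(ph-3*i);q=c+R*np.array([np.cos(a),np.sin(a)])-s
    print("[%.2f, %.2f, %.2f, 0]"%(q[0]*100,q[1]*100,-1.6*3*i/360),end=", ")
```

```text
0.095 [[268.6, 216.8], [294.0, 226.4]]
0.1 [[268.6, 215.4], [294.0, 225.0]]
0.105 [[268.6, 214.0], [294.1, 223.6]]
0.11 [[268.6, 212.6], [294.1, 222.2]]
0.115 [[268.6, 211.3], [294.2, 220.8]]
0.12 [[268.6, 209.9], [294.2, 219.3]]
0.125 [[268.6, 208.5], [294.3, 217.9]]
0.13 [[268.6, 207.1], [294.3, 216.5]]
[-0.11, -0.41, -0.01, 0], [-0.38, -0.69, -0.03, 0], [-0.66, -0.96, -0.04, 0], [-0.95, -1.22, -0.05, 0], [-1.26, -1.46, -0.07, 0], [-1.58, -1.69, -0.08, 0], [-1.91, -1.89, -0.09, 0], [-2.25, -2.08, -0.11, 0], [-2.60, -2.25, -0.12, 0], [-2.96, -2.41, -0.13, 0], [-3.32, -2.54, -0.15, 0], [-3.70, -2.66, -0.16, 0], [-4.07, -2.75, -0.17, 0], [-4.46, -2.83, -0.19, 0], [-4.84, -2.88, -0.20, 0], [-5.23, -2.92, -0.21, 0], [-5.62, -2.93, -0.23, 0], [-6.01, -2.92, -0.24, 0], [-6.40, -2.90, -0.25, 0], [-6.79, -2.85, -0.27, 0],
```

{"name": "servo_tool", "arguments": {"moves": [[-0.1,-0.3,0,0],[-0.35,-0.65,-0.03,0],[-0.66,-0.96,-0.04,0],[-0.95,-1.22,-0.05,0],[-1.26,-1.46,-0.07,0],[-1.58,-1.69,-0.08,0],[-1.91,-1.89,-0.09,0],[-2.25,-2.08,-0.11,0],[-2.6,-2.25,-0.12,0],[-2.96,-2.41,-0.13,0]]}}

```text
time: 13.13
ee_pos: [0.6242, 0.0016, 0.2557]
tcp_rot: [179.8, 0.2, -168.6]
wrist_force: [3.2, 13.6, 3.4]
opening: 0.027
grasp_force: 40.2
```

```bash
cat > c.py <<'E'
import sys
from workcell import *
import numpy as np
o=get_obs();c=np.array([.5962,.0695])
def rd():
    d=o['ee_pos'][:2]-c;r=np.hypot(*d);u=d/r;f=o['wrist_force'][:2];a=np.degrees(np.arctan2(d[1],d[0]))
    t=np.array([u[1],-u[0]])   # clockwise
    print("t %.2f pos %s phi %.1f r %.4f Frad %.1f Ftan %.1f Fz %.1f open %.4f"%(o['time'],o['ee_pos'].round(4),a,r,f@u,f@t,o['wrist_force'][2],o['opening']))
rd()
E
python3 c.py
```

```text
t 13.13 pos [0.6242 0.0016 0.2557] phi -67.6 r 0.0734 Frad -11.4 Ftan -8.2 Fz 3.4 open 0.0270
```

```bash
cat > g.py <<'E'
import sys,numpy as np
# args: cmdx cmdy cx cy R phi0 step n
x,y,cx,cy,R,ph,st,n=map(float,sys.argv[1:])
for i in range(1,int(n)+1):
    a=np.radians(ph-st*i);print("[%.2f, %.2f, %.2f, 0]"%(100*(cx+R*np.cos(a)-x),100*(cy+R*np.sin(a)-y),-1.6*st*i/360),end=", ")
print("phi",ph-st*n,"abs",cx+R*np.cos(a),cy+R*np.sin(a))
E
python3 g.py .6236 -.0006 .5962 .0712 .075 -69.1 4 15
```

```text
[-0.56, 0.00, -0.02, 0], [-1.07, -0.13, -0.04, 0], [-1.58, -0.23, -0.05, 0], [-2.10, -0.29, -0.07, 0], [-2.62, -0.32, -0.09, 0], [-3.15, -0.31, -0.11, 0], [-3.67, -0.26, -0.12, 0], [-4.18, -0.18, -0.14, 0], [-4.69, -0.06, -0.16, 0], [-5.19, 0.09, -0.18, 0], [-5.68, 0.28, -0.20, 0], [-6.16, 0.50, -0.21, 0], [-6.61, 0.76, -0.23, 0], [-7.05, 1.04, -0.25, 0], [-7.47, 1.36, -0.27, 0], phi -129.1 abs 0.5488993144426535 0.012996519470009044
```

{"name": "servo_tool", "arguments": {"moves": [[-0.56,0.0,-0.02,0],[-1.07,-0.13,-0.04,0],[-1.58,-0.23,-0.05,0],[-2.1,-0.29,-0.07,0],[-2.62,-0.32,-0.09,0],[-3.15,-0.31,-0.11,0],[-3.67,-0.26,-0.12,0],[-4.18,-0.18,-0.14,0],[-4.69,-0.06,-0.16,0],[-5.19,0.09,-0.18,0],[-5.68,0.28,-0.2,0],[-6.16,0.5,-0.21,0],[-6.61,0.76,-0.23,0],[-7.05,1.04,-0.25,0],[-7.47,1.36,-0.27,0]]}}

```text
time: 14.38
ee_pos: [0.5493, 0.0108, 0.253]
tcp_rot: [-179.7, 0.1, -168.8]
wrist_force: [1.3, -11.7, 4.6]
opening: 0.0268
grasp_force: 40.5
```

```bash
python3 c.py; python3 g.py .5489 .0130 .5962 .0712 .075 -129.1 4 10
```

```text
t 14.38 pos [0.5493 0.0108 0.253 ] phi -128.6 r 0.0751 Frad 8.4 Ftan -8.3 Fz 4.6 open 0.0268
[-0.39, 0.34, -0.02, 0], [-0.76, 0.71, -0.04, 0], [-1.11, 1.11, -0.05, 0], [-1.42, 1.53, -0.07, 0], [-1.71, 1.97, -0.09, 0], [-1.96, 2.43, -0.11, 0], [-2.18, 2.90, -0.12, 0], [-2.37, 3.39, -0.14, 0], [-2.52, 3.89, -0.16, 0], [-2.63, 4.40, -0.18, 0], phi -169.1 abs 0.5225530965477667 0.05701784177575813
```

```bash
sed -i 's/c=np.array.*/c=np.array([.5946,.0706])/' c.py; python3 g.py .5489 .0130 .5946 .0706 .075 -128.4 4 10;python3 g.py .5203 .0555 .5946 .0706 .075 -168.4 4 10
```

```text
[-0.49, 0.22, -0.02, 0], [-0.86, 0.59, -0.04, 0], [-1.21, 0.98, -0.05, 0], [-1.53, 1.39, -0.07, 0], [-1.82, 1.83, -0.09, 0], [-2.08, 2.29, -0.11, 0], [-2.30, 2.76, -0.12, 0], [-2.50, 3.24, -0.14, 0], [-2.65, 3.74, -0.16, 0], [-2.78, 4.25, -0.18, 0], phi -168.4 abs 0.5211318562800492 0.055519155914052654
[-0.00, 0.52, -0.02, 0], [-0.06, 1.04, -0.04, 0], [-0.07, 1.56, -0.05, 0], [-0.05, 2.09, -0.07, 0], [0.01, 2.61, -0.09, 0], [0.10, 3.12, -0.11, 0], [0.24, 3.63, -0.12, 0], [0.40, 4.12, -0.14, 0], [0.60, 4.61, -0.16, 0], [0.83, 5.08, -0.18, 0], phi -208.4 abs 0.5286263570350038 0.10627181568027064
```

{"name": "servo_tool", "arguments": {"moves": [[-0.49,0.22,-0.02,0],[-0.86,0.59,-0.04,0],[-1.21,0.98,-0.05,0],[-1.53,1.39,-0.07,0],[-1.82,1.83,-0.09,0],[-2.08,2.29,-0.11,0],[-2.3,2.76,-0.12,0],[-2.5,3.24,-0.14,0],[-2.65,3.74,-0.16,0],[-2.78,4.25,-0.18,0]]}}

```text
time: 15.22
ee_pos: [0.5211, 0.054, 0.2512]
tcp_rot: [-179.8, 0.0, -168.8]
wrist_force: [-0.7, -8.9, 5.6]
opening: 0.0269
grasp_force: 40.5
```

```bash
python3 c.py; python3 g.py .5211 .0555 .5946 .0706 .075 -168.4 3 5;python3 g.py .5197 .0752 .5946 .0706 .075 -183.4 3 5;python3 g.py .5237 .0945 .5946 .0706 .075 -198.4 3 5
```

```text
t 15.22 pos [0.5211 0.054  0.2512] phi -167.2 r 0.0753 Frad 2.7 Ftan -8.5 Fz 5.6 open 0.0269
[-0.07, 0.39, -0.01, 0], [-0.11, 0.78, -0.03, 0], [-0.14, 1.17, -0.04, 0], [-0.15, 1.56, -0.05, 0], [-0.14, 1.95, -0.07, 0], phi -183.4 abs 0.5197320129057177 0.07504797801819713
[0.04, 0.38, -0.01, 0], [0.09, 0.76, -0.03, 0], [0.16, 1.15, -0.04, 0], [0.26, 1.53, -0.05, 0], [0.37, 1.91, -0.07, 0], phi -198.4 abs 0.5234342991266627 0.09427367777103267
[0.11, 0.35, -0.01, 0], [0.26, 0.71, -0.03, 0], [0.43, 1.06, -0.04, 0], [0.62, 1.41, -0.05, 0], [0.83, 1.74, -0.07, 0], phi -213.4 abs 0.5319864102552445 0.11188605550637466
```

{"name": "servo_tool", "arguments": {"moves": [[-0.07,0.39,-0.01,0],[-0.11,0.78,-0.03,0],[-0.14,1.17,-0.04,0],[-0.15,1.56,-0.05,0],[-0.14,1.95,-0.07,0]]}}

```text
time: 15.63
ee_pos: [0.5193, 0.0735, 0.2505]
tcp_rot: [-179.8, -0.0, -168.8]
wrist_force: [-3.9, -8.6, 7.3]
opening: 0.0267
grasp_force: 40.6
```

{"name": "servo_tool", "arguments": {"moves": [[0.04,0.38,-0.01,0],[0.09,0.76,-0.03,0],[0.16,1.15,-0.04,0],[0.26,1.53,-0.05,0],[0.37,1.91,-0.07,0]]}}

```text
time: 16.05
ee_pos: [0.5226, 0.0929, 0.2499]
tcp_rot: [-179.9, -0.1, -168.8]
wrist_force: [-5.5, -6.6, 6.6]
opening: 0.0268
grasp_force: 40.7
```

{"name": "servo_tool", "arguments": {"moves": [[0.11,0.35,-0.01,0],[0.26,0.71,-0.03,0],[0.43,1.06,-0.04,0],[0.62,1.41,-0.05,0],[0.83,1.74,-0.07,0]]}}

```text
time: 16.47
ee_pos: [0.5308, 0.1106, 0.2492]
tcp_rot: [-179.9, -0.1, -168.7]
wrist_force: [-9.0, -3.4, 7.3]
opening: 0.0271
grasp_force: 40.7
```

```bash
python3 c.py; for k in 0 1 2 3 4; do python3 - $k <<'E'
import sys,subprocess,numpy as np
k=int(sys.argv[1]);ph=-213.4-15*k;a=np.radians(ph);c=(.5946,.0706)
x,y=(.5320,.1119) if k==0 else (c[0]+.075*np.cos(a),c[1]+.075*np.sin(a))
print(subprocess.run(["python3","g.py",*map(str,(x,y,*c,.075,ph,3,5))],capture_output=True,text=True).stdout,end="")
E
done
```

```text
t 16.47 pos [0.5308 0.1106 0.2492] phi 147.9 r 0.0753 Frad 5.8 Ftan -7.6 Fz 7.3 open 0.0271
[0.22, 0.32, -0.01, 0], [0.46, 0.63, -0.03, 0], [0.72, 0.93, -0.04, 0], [0.99, 1.21, -0.05, 0], [1.28, 1.48, -0.07, 0], phi -228.4 abs 0.5448055340510819 0.1266848567873899
[0.30, 0.25, -0.01, 0], [0.61, 0.49, -0.03, 0], [0.94, 0.71, -0.04, 0], [1.27, 0.91, -0.05, 0], [1.62, 1.10, -0.07, 0], phi -243.4 abs 0.5610180684120923 0.13766156776295263
[0.36, 0.17, -0.01, 0], [0.72, 0.31, -0.03, 0], [1.09, 0.44, -0.04, 0], [1.47, 0.55, -0.05, 0], [1.85, 0.64, -0.07, 0], phi -258.4 abs 0.5795191559140526 0.14406814371995078
[0.39, 0.07, -0.01, 0], [0.78, 0.12, -0.03, 0], [1.17, 0.15, -0.04, 0], [1.56, 0.15, -0.05, 0], [1.95, 0.14, -0.07, 0], phi -273.4 abs 0.5990479780181971 0.14546798709428238
[0.39, -0.03, -0.01, 0], [0.78, -0.09, -0.03, 0], [1.17, -0.16, -0.04, 0], [1.55, -0.26, -0.05, 0], [1.92, -0.37, -0.07, 0], phi -288.4 abs 0.6182736777710327 0.14176570087333723
```

{"name": "servo_tool", "arguments": {"moves": [[0.22,0.32,-0.01,0],[0.46,0.63,-0.03,0],[0.72,0.93,-0.04,0],[0.99,1.21,-0.05,0],[1.28,1.48,-0.07,0]]}}

```text
time: 16.88
ee_pos: [0.5434, 0.1258, 0.2485]
tcp_rot: [-180.0, -0.1, -168.7]
wrist_force: [-8.7, -3.2, 7.3]
opening: 0.0268
grasp_force: 40.7
```

```bash
python3 c.py
```

```text
t 16.88 pos [0.5434 0.1258 0.2485] phi 132.9 r 0.0753 Frad 3.5 Ftan -8.6 Fz 7.3 open 0.0268
```

{"name": "servo_tool", "arguments": {"moves": [[0.3,0.25,-0.01,0],[0.61,0.49,-0.03,0],[0.94,0.71,-0.04,0],[1.27,0.91,-0.05,0],[1.62,1.1,-0.07,0]]}}

```text
time: 17.3
ee_pos: [0.5594, 0.1371, 0.2478]
tcp_rot: [-180.0, -0.1, -168.7]
wrist_force: [-10.4, -0.8, 9.3]
opening: 0.027
grasp_force: 40.8
```

```bash
python3 c.py
```

```text
t 17.30 pos [0.5594 0.1371 0.2478] phi 117.9 r 0.0752 Frad 4.2 Ftan -9.6 Fz 9.3 open 0.0270
```

{"name": "servo_tool", "arguments": {"moves": [[0.36,0.17,-0.01,0],[0.72,0.31,-0.03,0],[1.09,0.44,-0.04,0],[1.47,0.55,-0.05,0],[1.85,0.64,-0.07,0]]}}

```text
time: 17.72
ee_pos: [0.5778, 0.1438, 0.2472]
tcp_rot: [180.0, -0.1, -168.7]
wrist_force: [-11.3, 0.8, 8.1]
opening: 0.0268
grasp_force: 40.8
```

```bash
python3 c.py
```

```text
t 17.72 pos [0.5778 0.1438 0.2472] phi 102.9 r 0.0751 Frad 3.3 Ftan -10.9 Fz 8.1 open 0.0268
```

{"name": "servo_tool", "arguments": {"moves": [[0.39,0.07,-0.01,0],[0.78,0.12,-0.03,0],[1.17,0.15,-0.04,0],[1.56,0.15,-0.05,0],[1.95,0.14,-0.07,0]]}}

```text
time: 18.13
ee_pos: [0.5972, 0.1456, 0.2465]
tcp_rot: [179.9, -0.1, -168.7]
wrist_force: [-12.6, 4.4, 9.4]
opening: 0.0268
grasp_force: 40.8
```

```bash
python3 c.py
```

```text
t 18.13 pos [0.5972 0.1456 0.2465] phi 88.0 r 0.0750 Frad 4.0 Ftan -12.8 Fz 9.4 open 0.0268
```

{"name": "servo_tool", "arguments": {"moves": [[0.39,-0.03,-0.01,0],[0.78,-0.09,-0.03,0],[1.17,-0.16,-0.04,0],[1.55,-0.26,-0.05,0],[1.92,-0.37,-0.07,0]]}}

```text
time: 18.55
ee_pos: [0.6164, 0.1423, 0.2459]
tcp_rot: [179.9, -0.1, -168.6]
wrist_force: [-12.2, 5.5, 9.8]
opening: 0.0269
grasp_force: 40.8
```

```bash
python3 c.py; python3 g.py .6183 .1418 .5946 .0706 .075 -288.4 3 10
python3 - <<'E'
from workcell import *
import cv2
cv2.imwrite("pics/s5.png",cv2.resize(camera("side")[150:290,220:360,::-1],None,fx=4.2,fy=4.2,interpolation=cv2.INTER_CUBIC))
E
```

```text
t 18.55 pos [0.6164 0.1423 0.2459] phi 73.1 r 0.0749 Frad 1.8 Ftan -13.3 Fz 9.8 open 0.0269
[0.37, -0.14, -0.01, 0], [0.73, -0.29, -0.03, 0], [1.08, -0.46, -0.04, 0], [1.43, -0.65, -0.05, 0], [1.76, -0.86, -0.07, 0], [2.08, -1.08, -0.08, 0], [2.39, -1.32, -0.09, 0], [2.69, -1.58, -0.11, 0], [2.97, -1.85, -0.12, 0], [3.24, -2.14, -0.13, 0], phi -318.4 abs 0.6506848567873899 0.12039446594891813
```

View pics/s5.png

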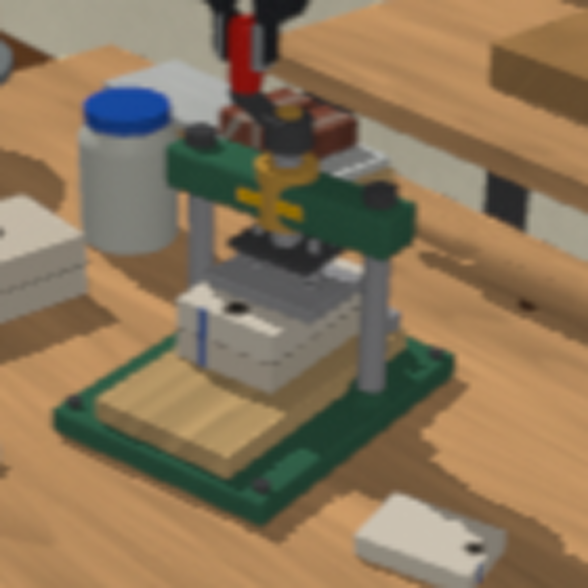

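{"name": "servo_tool", "arguments": {"moves": [[0.37,-0.14,-0.01,0],[0.73,-0.29,-0.03,0],[1.08,-0.46,-0.04,0],[1.43,-0.65,-0.05,0],[1.76,-0.86,-0.07,0],[2.08,-1.08,-0.08,0],[2.39,-1.32,-0.09,0],[2.69,-1.58,-0.11,0]]}}

```text
time: 19.27
ee_pos: [0.6434, 0.1273, 0.2449]
tcp_rot: [179.8, -0.1, -168.6]
wrist_force: [-12.1, 10.6, 7.9]
opening: 0.027
grasp_force: 41.0
```

```bash
python3 c.py
```

```text
t 19.27 pos [0.6434 0.1273 0.2449] phi 49.3 r 0.0748 Frad 0.1 Ftan -16.1 Fz 7.9 open 0.0270
```

{"name": "servo_tool", "arguments": {"moves": [[0.28,-0.27,-0.01,0],[0.28,-0.27,-0.01,0],[0.28,-0.27,-0.01,0]]}}

```text
time: 19.52
ee_pos: [0.6466, 0.1243, 0.2447]
tcp_rot: [179.8, -0.0, -168.6]
wrist_force: [-7.1, 8.8, 7.0]
opening: 0.0267
grasp_force: 40.8
```

```bash
python3 c.py
```

```text
t 19.52 pos [0.6466 0.1243 0.2447] phi 45.9 r 0.0748 Frad 1.3 Ftan -11.2 Fz 7.0 open 0.0267
```

{"name": "servo_tool", "arguments": {"moves": [[-0.1,0.08,0,0],[-0.1,0.08,0,0]]}}

```text
time: 19.68
ee_pos: [0.6465, 0.1244, 0.2447]
tcp_rot: [180.0, 0.1, -168.7]
wrist_force: [-2.4, 4.2, 6.2]
opening: 0.027
grasp_force: 40.7
```

{"name": "servo_tool", "arguments": {"moves": [[0,0,0,0],[0,0,0,0],[0,0,0,0],[0,0,0,0],[0,0,0,0],[0,0,0,0],[0,0,0,0]], "claw": 0}}

```text
time: 20.27
ee_pos: [0.6466, 0.1236, 0.2436]
tcp_rot: [-180.0, -0.0, -168.7]
wrist_force: [-0.1, -0.3, 0.7]
opening: 0.0853
grasp_force: 0.0
```

{"name": "servo_tool", "arguments": {"moves": [[0,0,1,0],[0,0,3,0],[0,0,6,0],[0,0,9,0],[-1,0,11,0],[-2,0,12,0],[-2,0,12,0],[-2,0,12,0]]}}

```text
time: 20.93
ee_pos: [0.6266, 0.1238, 0.3636]
tcp_rot: [-180.0, 0.0, -168.7]
wrist_force: [0.0, -0.4, -0.3]
opening: 0.0855
grasp_force: 0.0
```

Run:
```python
from workcell import *
import cv2,numpy as np
o=get_obs();print(o['time'],o['ee_pos'],o['wrist_force'],o['opening'])
b=np.zeros((420,800,3),np.uint8)
b[:,:400]=cv2.resize(camera("side")[140:290,215:358],(400,420));b[:,400:]=cv2.resize(camera("wrist"),(400,420))
cv2.imwrite("pics/e.png",b[:,:,::-1])
```

```text
20.9333 [0.62655394 0.12377219 0.36363609] [ 0.011052   -0.36435772 -0.25933217] 0.0855461932502223
```

View pics/e.png

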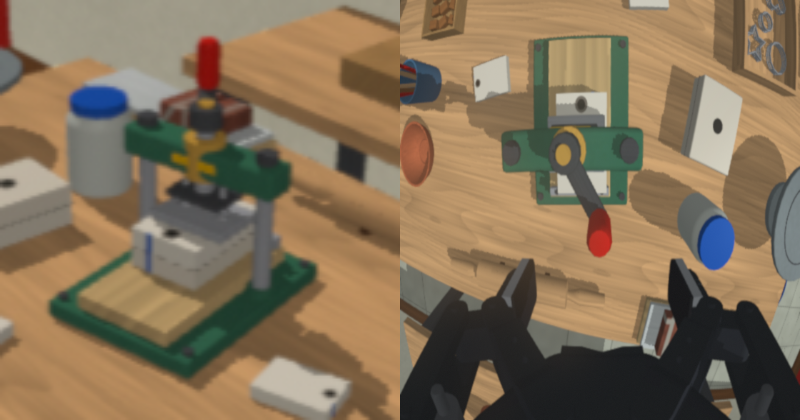

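The plate is down on the mould, the mould is square against the stop, the gripper is clear of the knob and the bystanders haven't moved.

```bash
python3 -c "
from workcell import *
print(job_done())"
```

```text
the job is handed in; nothing more can be done
None
```

The job is handed in: the mould was pushed gently back against the stop, the crank was wound about 90° past the touch I felt (touch point good to about ±5°), and the knob was released after about 21 s, with nothing else moved; I don't have the verdict.

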